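Grade sprung machine feet by squeezing and sort them

ROBOT

A 6-joint arm with a two-finger parallel gripper is mounted at the origin on the work surface; the furniture and walls round the work are solid. World frame = base frame: x ahead of the robot, y to its left, z up, the work surface at z = 0. Lengths are in m, angles in degrees, forces in N, time in s.
With the tool pointing down it reaches from about 0.3 to 0.875 m from the base axis. Payload 4.2 kg.
Tool frame: the origin (TCP) lies midway between the tips of the shut fingers; the grasp point (between the pads) lies 19 mm behind it; z points along the fingers, y is the line along which they close (so a half turn about z gives the same grasp; the last joint's range is limited). The gripper opens to 85 mm and grips with 20 to 120 N. Pads are 22 mm wide; open, the fingers measure 114 mm over their backs; the gripper's body (76 mm by 85 mm) begins 54 mm behind the grasp point. The pads swing forward as they close: fully open they stand 13 mm farther back than shut.
Start: joints at [-68.297, 18.312, 89.639, -0, 72.044, -1.146], TCP at [0.223, -0.53, 0.199] pointing down, gripper open.
Joint ranges: [-177.97, 177.97], [-48.28, 115.42], [12.27, 149.76], [-77.06, 257.06], [2.81, 150.46], [-146.56, 146.56]. Speed limits (degrees/s): [147.25, 147.25, 180, 180, 180, 180].

INTERFACE

Orientations are given as a 3x3 rotation matrix whose columns are the frame's x, y, z axes.
In Python, from bench import * gives the robot as it stands.
- The arm moves only by the shell command python3 -m creep 'ROWS' [FORCE]. ROWS is text: rows parted by semicolons, each of 7 numbers parted by spaces: the turn, a rotation vector about the tool's x, y, z in degrees, then the shift along the tool's x, y, z in cm, then the opening, from 0 (shut) to 1 (fully open). A call has 1 to 8 rows; each row is the pose to reach, as a shift and turn from the pose commanded when the call began, along the tool's axes at that moment; what a row does not reach only later rows make up. A row lasts 1/10 s, in which the tool goes at most 50 mm and 8.59 degrees, less where a joint would pass 70% of its speed; a pose out of reach is approached as far as the arm can. A call with a gripper value outside its range is refused whole. The fingers move at their own pace and stop on an object; FORCE is the grip in N (left out, the last holds). Time passes only in rows, so rows that repeat a pose let the fingers close. It gives the time, the measured TCP pose, the force, the opening and the grip force at its end, in the units of the state.
- sense(): the state, without advancing time (a new reading comes with each control period).
- snapshot(name): name is "scene" or "top" or "wrist"; returns the picture (420x560x3 uint8, red, green, blue); there is no depth.
- camera_info(name): a dict with "fx", "fy", "cx", "cy" (pixels), "R" (3x3) and "t" (3): a world point X has camera coordinates R X + t. Camera axes: x right, y down, z forward; pixel columns grow to the right and rows downward; lengths in m; the calibration is good to about 2 mm. A picture is of the moment at which its call begins: read the wrist's pose just before it. camera_info takes no time and is no camera call; for the wrist camera it gives the pose at the moment of the call.
- close_job(): hands the job in; it is judged then, once.
The state is a dict: "t": time; "joint_positions": joint angles; "joint_velocities": joint speeds; "joint_torque": joint torques, N m; "tcp_pos": TCP position; "ee_rot": TCP orientation; "contact_force": force on the tool from outside, world axes, zero at the start; "torque": the same for the moment, N m; "finger_gap": finger opening in m; "gripper_force": force on a finger pad.
Only numpy, scipy, OpenCV 4.12 (cv2) and the standard library are available. Lean on these libraries where they do the work, as an engineer would, in place of code of your own. Each camera call takes 0.05 s, during which the arm holds its last target. There are 200 camera calls.

TASK

The three rubber-headed machine feet on the saw table look alike but are of three stiffness grades. Going from the one nearest the robot to the farthest, squeeze each foot's black head straight down about 6 mm, until its white line reaches the cup's rim, hold it there for a moment and feel how hard it pushes back; never push a head down to its stop or with more than 25 N. Then stand the stiffest foot upright in the green tray and the softest upright in the red tray, lifting them by the metal cup and not by the head; leave the middling one standing where it was and do not disturb the jar, the tin and the sanding block.

Things in the scene. Friction and masses are not known exactly. Their poses are not given: they have to be found in the camera images.
- base_1 (a point): centre of the underside of machine foot 1 (z up): grey metal cup 48 mm across on a dark flange 58 mm across, 4 mm thick; rim 34 mm up; a black rubber head stands out of it, 50 mm high in all, 0.25 kg. The feet look alike (which number is which grade is not told); they stand on the saw table left of the white rip fence, 75 mm or more apart in x
- head_1: black rubber head of foot 1: flat round top 36 mm across, origin at the centre of the top, 50 mm above the foot's underside when free. It springs straight down into the cup; white line round it 6 mm above the rim; hard stop at 10 mm. Resistance grows evenly with depth; at 6 mm the three grades push back with about 6, 12 and 18 N
- base_2 (a point): centre of the underside of machine foot 2 (z up): grey metal cup 48 mm across on a dark flange 58 mm across, 4 mm thick; rim 34 mm up; a black rubber head stands out of it, 50 mm high in all, 0.25 kg. The feet look alike (which number is which grade is not told); they stand on the saw table left of the white rip fence, 75 mm or more apart in x
- head_2: black rubber head of foot 2: flat round top 36 mm across, origin at the centre of the top, 50 mm above the foot's underside when free. It springs straight down into the cup; white line round it 6 mm above the rim; hard stop at 10 mm. Resistance grows evenly with depth; at 6 mm the three grades push back with about 6, 12 and 18 N
- base_3 (a point): centre of the underside of machine foot 3 (z up): grey metal cup 48 mm across on a dark flange 58 mm across, 4 mm thick; rim 34 mm up; a black rubber head stands out of it, 50 mm high in all, 0.25 kg. The feet look alike (which number is which grade is not told); they stand on the saw table left of the white rip fence, 75 mm or more apart in x
- head_3: black rubber head of foot 3: flat round top 36 mm across, origin at the centre of the top, 50 mm above the foot's underside when free. It springs straight down into the cup; white line round it 6 mm above the rim; hard stop at 10 mm. Resistance grows evenly with depth; at 6 mm the three grades push back with about 6, 12 and 18 N
- green_tray: green shallow square metal tray, 125 x 125 mm outside, walls 4 mm thick, 12 mm high over all, floor 4 mm thick; fixed, right of the rip fence (a white bar 60 mm high along x, 50 mm wide, from y = -0.095 to -0.145); origin at the centre of its underside, its edges along its own x and y
- red_tray: red shallow square metal tray, 125 x 125 mm outside, walls 4 mm thick, 12 mm high over all, floor 4 mm thick; fixed, right of the rip fence (a white bar 60 mm high along x, 50 mm wide, from y = -0.095 to -0.145); origin at the centre of its underside, its edges along its own x and y
- jar: glass jar of screws with a brown lid, 66 mm across, 98 mm high, bystander; origin under its centre
- stain_tin: small paint tin with a blue band, 75 mm across, 76 mm high, bystander; origin under its centre
- cork_block: cork sanding block, 111 x 62 x 32 mm, bystander; origin under its centre, long side along its x

How it is judged:
By the outcome, as a careful person would: the job done as asked, in the order asked, and still so for the second after the job is handed in, with the robot touching nothing.
It also fails if it takes over 72 s, if anything falls off the work surface, if the arm or the gripper's body presses on something with over 40 N, if the wrist force passes 120 N, or if a joint passes its speed limit or range.

## Working session

There is one attempt and no reset: what is moved stays moved. The work goes in short steps, Python scripts to look and compute and a shell command to move; the robot and the scene stay as the last step left them, time stands still between calls to the robot, and variables do not carry over. Pictures are saved under pics/ and viewed, at most 10 in all, crops included, and the job is handed in when it is done.

```bash
mkdir -p pics; ls; python3 - <<'E'
from bench import *
import cv2,numpy as np
np.set_printoptions(precision=4,suppress=True)
s=sense();print(s)
for n in("scene","top"):
    im=np.array(snapshot(n));cv2.imwrite(f"pics/{n}0.png",im[:,:,::-1]);print(camera_info(n))
E
```

```text
pics
{'t': 0.0, 'joint_positions': array([-68.2965,  18.3511,  89.7066,   0.0016,  72.0417,  -1.1458]), 'joint_velocities': array([ 0.1004,  0.017 ,  0.1052,  0.0737, -0.036 ,  0.0247]), 'joint_torque': array([ -0.0018, -41.5527, -23.416 ,  -0.0001,   0.0082,   0.    ]), 'tcp_pos': array([ 0.2231, -0.5294,  0.1986]), 'ee_rot': array([[ 0.9215,  0.3883, -0.0006],
       [ 0.3883, -0.9215,  0.0016],
       [ 0.0001, -0.0017, -1.    ]]), 'contact_force': array([-0.4659, -0.5168, -0.1108]), 'torque': array([-0.0031, -0.0253, -0.0178]), 'gripper_force': 0.0, 'finger_gap': 0.08502334985572585}
{'fx': 440.175636165932, 'fy': 440.175636165932, 'cx': 283.29008834088705, 'cy': 203.93762764172826, 'R': array([[ 0.9104, -0.4138,  0.0059],
       [-0.1746, -0.3971, -0.901 ],
       [ 0.3751,  0.8192, -0.4337]]), 't': array([-0.4721,  0.0882,  0.9918])}
{'fx': 470.964731865358, 'fy': 470.964731865358, 'cx': 289.63040574650023, 'cy': 201.8603899473996, 'R': array([[ 0.0238, -0.9997,  0.0001],
       [-0.9961, -0.0237, -0.0848],
       [ 0.0848,  0.0019, -0.9964]]), 't': array([-0.1837,  0.4713,  1.3428])}
```

View pics/scene0.png

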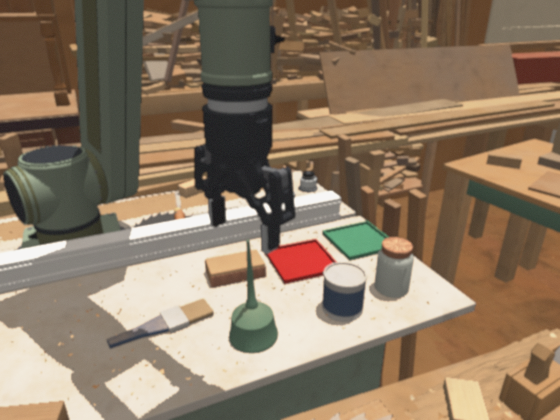

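View pics/top0.png

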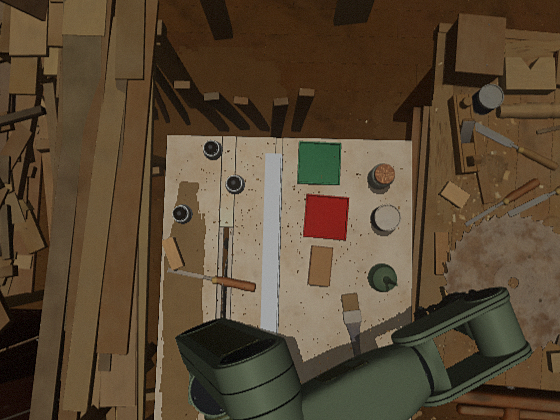

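The scene view shows the fence, trays (red ~(300,260), green ~(355,240)), block, tin, jar and one foot at about (309,175). The top view shows feet at about (182,213), (235,184) and (213,149), the green tray at (319,163) and the red tray at (327,217).

```bash
cat >h.py <<'E'
from bench import *
import cv2,numpy as np
np.set_printoptions(precision=4,suppress=True)
def ray(ci,u,v,z):
    d=ci["R"].T@np.array([(u-ci["cx"])/ci["fx"],(v-ci["cy"])/ci["fy"],1]);o=-ci["R"].T@ci["t"]
    return o+d*(z-o[2])/d[2]
def rel(p,R=None):  # target tcp p (and yaw R) -> shift in tool axes cm, turn deg
    s=sense();sh=s["ee_rot"].T@(np.array(p)-s["tcp_pos"])*100
    tr=np.zeros(3) if R is None else np.degrees(cv2.Rodrigues(s["ee_rot"].T@R)[0].ravel())
    return tr,sh
def down(a): # tool x at angle a deg, pointing down
    c,s=np.cos(np.radians(a)),np.sin(np.radians(a))
    return np.array([[c,s,0],[s,-c,0],[0,0,-1.]])
E
python3 - <<'E'
from h import *
im=cv2.imread("pics/top0.png");ci=camera_info("top");hsv=cv2.cvtColor(im,cv2.COLOR_BGR2HSV)
for u,v in((182,213),(235,184),(213,149)):
    m=np.zeros(im.shape[:2],np.uint8);m[v-16:v+16,u-16:u+16]=(im[v-16:v+16,u-16:u+16].max(2)<45)*255
    n,l,st,c=cv2.connectedComponentsWithStats(m);i=1+st[1:,4].argmax();print(st[i],c[i],ray(ci,*c[i],.05),ray(ci,u,v,.05))
for nm,lo,hi,z in(("g",(65,120,40),(90,255,255),.012),("r",(0,170,80),(8,255,255),.012)):
    m=cv2.inRange(hsv,lo,hi);m[:,400:]=0;m[:,:285]=0;m[260:]=0
    c=max(cv2.findContours(m,0,2)[0],key=cv2.contourArea);r=cv2.minAreaRect(c)
    print(nm,r,ray(ci,*r[0],z),[ray(ci,*q,z)[:2] for q in cv2.boxPoints(r)])
for u in (264,280):print(ray(ci,u,200,.06))
print([ray(ci,*q,.0)[:2] for q in((387,219),(383,176),(320,266))])
cv2.imwrite("pics/c0.png",cv2.resize(im[130:235,160:260],None,fx=5,fy=5,interpolation=cv2.INTER_CUBIC))
print(camera_info("wrist"), -camera_info("wrist")["R"].T@camera_info("wrist")["t"])
E
```

```text
[173 207  14  13 114] [179.614  213.2456] [0.4333 0.1374 0.05  ] [0.4342 0.1307 0.05  ]
[227 177  13  13 104] [233.6346 182.875 ] [ 0.5233 -0.0122  0.05  ] [ 0.5202 -0.0162  0.05  ]
[205 142  13  12 109] [210.6239 147.5596] [0.6233 0.057  0.05  ] [0.6193 0.05   0.05  ]
g ((308.5, 150.5), (19.0, 17.0), 0.0) [ 0.629  -0.2242  0.012 ] [array([ 0.6031, -0.1969]), array([ 0.6536, -0.1957]), array([ 0.655 , -0.2516]), array([ 0.6044, -0.2526])]
r ((325.8207092285156, 216.65174865722656), (42.60233688354492, 42.68537902832031), 4.763640880584717) [ 0.4357 -0.2785  0.012 ] [array([ 0.3776, -0.2129]), array([ 0.5015, -0.2206]), array([ 0.4941, -0.3445]), array([ 0.3703, -0.3358])]
[ 0.4757 -0.1004  0.06  ]
[ 0.4768 -0.1453  0.06  ]
[array([ 0.4337, -0.4585]), array([ 0.5604, -0.4459]), array([ 0.2926, -0.265 ])]
{'fx': 322.75459197211325, 'fy': 322.75459197211325, 'cx': 276.32849774841975, 'cy': 201.64242377317683, 'R': array([[ 0.389 , -0.9213, -0.0023],
       [-0.8897, -0.3763,  0.2586],
       [-0.2391, -0.0985, -0.966 ]]), 't': array([-0.5739, -0.035 ,  0.3775])} [ 0.2824 -0.5046  0.3723]
```

View pics/c0.png

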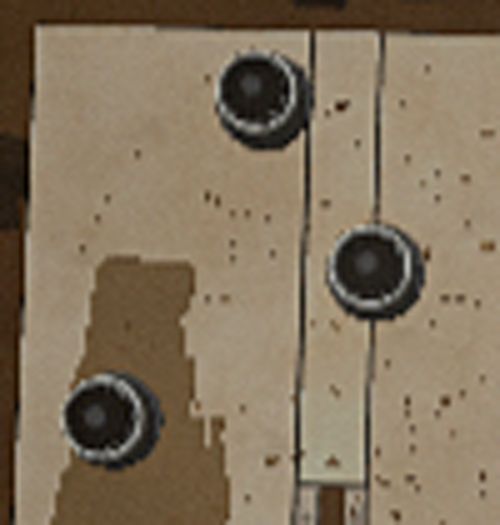

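The crop confirms three feet with black heads in white rings: near (105,415), mid (370,265) and far (257,88). I'll travel to the near one and refine with the wrist camera.

```bash
python3 - <<'E'
from h import *
print(rel([.41,.11,.2],down(22.8)), rel([.32,-.21,.2]))
E
```

```text
(array([-0.0933, -0.0032,  0.0482]), array([ 42.0518, -51.6696,  -0.048 ])) (array([0., 0., 0.]), array([ 21.3327, -25.6751,  -0.0915]))
```

```bash
python3 -m creep '0 0 0 3 -3.7 0 0; 0 0 0 6 -7.4 0 0; 0 0 0 9 -11 0 0; 0 0 0 12 -14.7 0 0; 0 0 0 15 -18.4 0 0; 0 0 0 18 -22 0 0; 0 0 0 21 -25.8 0 0; 0 0 0 24 -29.4 0 0' 40
python3 -m creep '0 0 0 3 -3.7 0 0; 0 0 0 6 -7.4 0 0; 0 0 0 9 -11 0 0; 0 0 0 12 -14.7 0 0; 0 0 0 15 -18.4 0 0; 0 0 0 18 -22.3 0 0; 0 0 0 18 -22.3 0 0; 0 0 0 18 -22.3 0 0'
python3 - <<'E'
from h import *
s=sense();ci=camera_info("wrist");im=np.array(snapshot("wrist"))[:,:,::-1].copy();cv2.imwrite("pics/w1.png",im)
print(s);print(ci)
np.save("w1.npy",ci,allow_pickle=True)
E
```

```text
t: 0.9
tcp_pos: [0.33, -0.1638, 0.1993]
ee_rot: [[0.922, 0.388, 0.0], [0.388, -0.922, 0.0], [0.0, -0.0, -1.0]]
contact_force: [1.1, -0.5, -0.2]
finger_gap: 0.0003
gripper_force: 0.0
t: 1.7
tcp_pos: [0.4091, 0.1103, 0.1989]
ee_rot: [[0.92, 0.391, -0.001], [0.391, -0.92, -0.001], [-0.002, 0.0, -1.0]]
contact_force: [-0.1, -0.3, -1.0]
finger_gap: -0.0004
gripper_force: 0.0
{'t': 1.7, 'joint_positions': array([ 13.5594,   4.6186, 107.6139,  -0.035 ,  67.8592,  80.5475]), 'joint_velocities': array([-2.9752, -1.0052,  0.9788, -0.2672,  0.1649, -0.0913]), 'joint_torque': array([  1.2753, -26.8085, -23.19  ,   0.1106,  -0.0826,   0.0245]), 'tcp_pos': array([0.4091, 0.1103, 0.1989]), 'ee_rot': array([[ 0.9203,  0.3911, -0.0014],
       [ 0.3911, -0.9203, -0.0009],
       [-0.0017,  0.0003, -1.    ]]), 'contact_force': array([-0.0518, -0.2796, -1.0206]), 'torque': array([-0.0237,  0.024 , -0.0092]), 'gripper_force': 0.0, 'finger_gap': -0.0004043550529941088}
{'fx': 322.75459197211325, 'fy': 322.75459197211325, 'cx': 276.32849774841975, 'cy': 201.64242377317683, 'R': array([[ 0.3918, -0.92  , -0.0004],
       [-0.8883, -0.3784,  0.2604],
       [-0.2397, -0.1016, -0.9655]]), 't': array([-0.0586,  0.3705,  0.4856])}
```

View pics/w1.png

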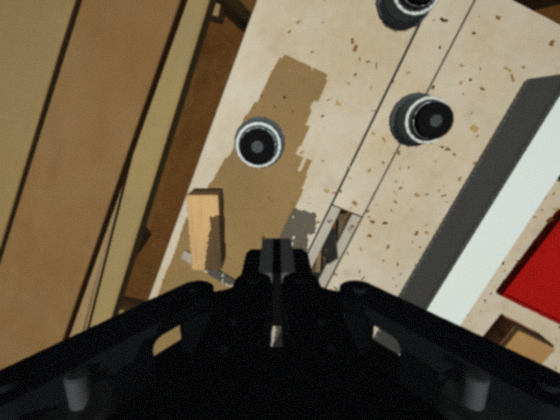

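The wrist view shows the near foot's head at about (259,147), the middle one at (432,120), and the far one cut off at the top near (412,5).

```bash
python3 - <<'E'
from h import *
im=cv2.imread("pics/w1.png");ci=np.load("w1.npy",allow_pickle=True).item()
for u,v in((259,147),(432,120)):
  for th in(40,55,70):
    m=np.zeros(im.shape[:2],np.uint8);m[v-35:v+35,u-35:u+35]=(im[v-35:v+35,u-35:u+35].max(2)<th)*255
    cs=[c for c in cv2.findContours(m,0,2)[0] if cv2.pointPolygonTest(cv2.convexHull(c),(u,v),False)>0]
    c=max(cs,key=cv2.contourArea);e=cv2.fitEllipse(cv2.convexHull(c));print(th,e,ray(ci,*e[0],.05)[:2],ray(ci,*e[0],.044)[:2], cv2.boundingRect(c))
cv2.imwrite("pics/c1.png",cv2.resize(np.hstack([im[110:185,220:300],im[80:155,390:470]]),None,fx=5,fy=5,interpolation=cv2.INTER_CUBIC))
E
```

```text
40 ((256.9925537109375, 146.02450561523438), (33.09431457519531, 34.481048583984375), 144.6436767578125) [0.4333 0.1416] [0.4326 0.1418] (240, 129, 34, 35)
55 ((257.0741271972656, 146.05760192871094), (34.07014846801758, 35.29574966430664), 143.61749267578125) [0.4333 0.1416] [0.4326 0.1417] (240, 129, 35, 35)
70 ((257.2639465332031, 145.8387908935547), (34.67434310913086, 36.02051544189453), 135.7375030517578) [0.4336 0.1415] [0.4329 0.1416] (240, 128, 36, 36)
40 ((432.7718505859375, 119.91641998291016), (33.996429443359375, 38.92787170410156), 56.791259765625) [ 0.5232 -0.0055] [ 0.5242 -0.0081] (414, 102, 38, 37)
55 ((430.848876953125, 120.5953598022461), (34.9581413269043, 44.374114990234375), 62.79802322387695) [ 0.5219 -0.0041] [ 0.5229 -0.0067] (410, 102, 43, 38)
70 ((430.3798522949219, 120.18612670898438), (37.118831634521484, 44.577056884765625), 65.65884399414062) [ 0.522  -0.0035] [ 0.523  -0.0061] (410, 101, 43, 39)
```

View pics/c1.png

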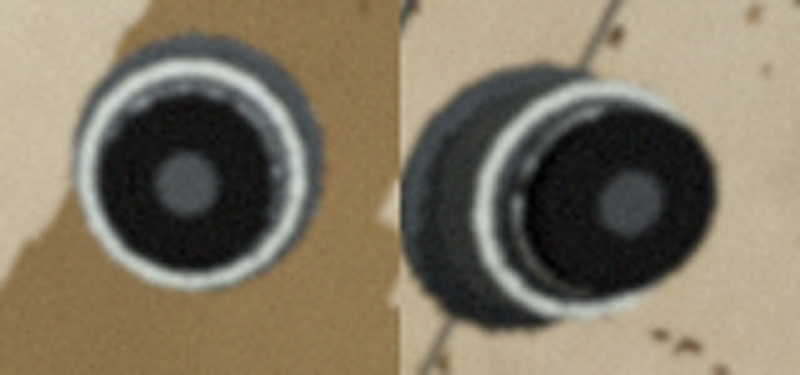

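```bash
python3 - <<'E'
from h import *
ci=np.load("w1.npy",allow_pickle=True).item()
print(ray(ci,257.4,146.6,.05),ray(ci,436.4,120.4,.05))
print(rel([.433,.1405,.060],down(22.8)))
E
```

```text
[0.4329 0.1411 0.05  ] [ 0.5241 -0.009   0.05  ]
(array([0.0224, 0.0934, 0.1027]), array([ 3.4528, -1.9448, 13.8875]))
```

```bash
python3 -m creep '0 0 0 3.4 -1.9 3 0; 0 0 0 3.4 -1.9 7 0; 0 0 0 3.4 -1.9 11 0; 0 0 0 3.4 -1.9 13.9 0; 0 0 0 3.4 -1.9 13.9 0; 0 0 0 3.4 -1.9 13.9 0; 0 0 0 3.4 -1.9 13.9 0'
python3 - <<'E'
from h import *
s=sense();ci=camera_info("wrist");im=np.array(snapshot("wrist"))[:,:,::-1].copy();cv2.imwrite("pics/w2.png",im)
print(s['tcp_pos'],s['contact_force'],s['ee_rot'][:,2])
E
```

```text
t: 2.45
tcp_pos: [0.4351, 0.14, 0.0622]
ee_rot: [[0.922, 0.387, 0.004], [0.387, -0.922, 0.001], [0.004, 0.001, -1.0]]
contact_force: [0.3, 0.1, -1.1]
finger_gap: -0.0001
gripper_force: 0.0
[0.4351 0.14   0.0622] [ 0.2923  0.1425 -1.0553] [ 0.0036  0.0009 -1.    ]
```

View pics/w2.png

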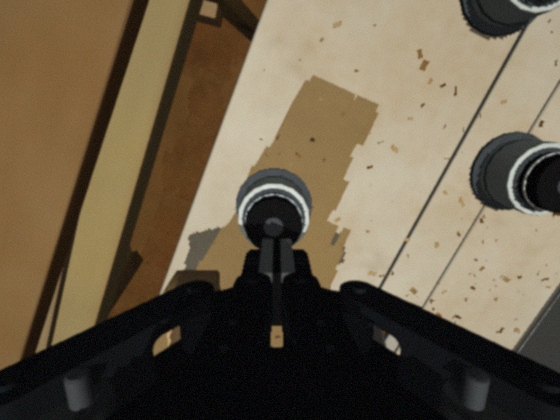

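The tips (277,240) hover just behind the dot of the near head (273,227), so I'm roughly centred. Next: start the slow descent.

```bash
python3 -m creep '0 0 0 0 0 0.3 0; 0 0 0 0 0 0.6 0; 0 0 0 0 0 0.8 0;0 0 0 0 0 0.8 0;0 0 0 0 0 0.8 0;0 0 0 0 0 0.8 0'
python3 - <<'E'
from h import *
s=sense();ci=camera_info("wrist");print(s['tcp_pos'],s['contact_force'],ray(ci,273,227,.05),ci['R']@s['tcp_pos']+ci['t'])
E
```

```text
t: 3.1
tcp_pos: [0.4336, 0.1404, 0.0524]
ee_rot: [[0.921, 0.388, 0.0], [0.388, -0.921, -0.0], [0.0, 0.0, -1.0]]
contact_force: [-0.0, -0.2, 0.3]
finger_gap: -0.0002
gripper_force: 0.0
[0.4336 0.1404 0.0524] [-0.0291 -0.155   0.3063] [0.4345 0.1431 0.05  ] [0.0002 0.0171 0.1844]
```

```bash
python3 -m creep '0 0 0 0 0.1 0.1 0; 0 0 0 0 0.1 0.2 0; 0 0 0 0 0.1 0.3 0;0 0 0 0 0.1 0.4 0;0 0 0 0 0.1 0.4 0;0 0 0 0 0.1 0.4 0;0 0 0 0 0.1 0.4 0'
```

```text
t: 3.8
tcp_pos: [0.434, 0.1394, 0.0484]
ee_rot: [[0.922, 0.388, 0.0], [0.388, -0.922, -0.0], [0.0, 0.0, -1.0]]
contact_force: [0.3, 0.2, -0.5]
finger_gap: 0.0
gripper_force: 0.0
```

```bash
python3 -m creep '0 0 0 0 0 0.1 0; 0 0 0 0 0 0.2 0; 0 0 0 0 0 0.2 0;0 0 0 0 0 0.2 0'; python3 -m creep '0 0 0 0 0 0.1 0; 0 0 0 0 0 0.2 0; 0 0 0 0 0 0.2 0;0 0 0 0 0 0.2 0'
python3 - <<'E'
from h import *
s=sense();ci=camera_info("wrist");im=np.array(snapshot("wrist"))[:,:,::-1].copy()
s=sense();print(s['tcp_pos'],s['contact_force'])
for n in range(3):
    snapshot("top");s=sense();print(s['tcp_pos'],s['contact_force'])
cv2.imwrite("pics/w3.png",cv2.resize(im[160:260,220:330],None,fx=5,fy=5,interpolation=cv2.INTER_CUBIC))
E
```

```text
t: 4.2
tcp_pos: [0.4339, 0.1394, 0.0463]
ee_rot: [[0.922, 0.388, -0.0], [0.388, -0.922, -0.0], [-0.0, 0.0, -1.0]]
contact_force: [1.3, -0.5, 0.3]
finger_gap: -0.0
gripper_force: 0.0
t: 4.6
tcp_pos: [0.4339, 0.1394, 0.0444]
ee_rot: [[0.922, 0.388, -0.0], [0.388, -0.922, -0.0], [-0.0, 0.0, -1.0]]
contact_force: [-0.5, 0.3, 0.1]
finger_gap: -0.0003
gripper_force: 0.0
[0.4339 0.1394 0.0444] [ 0.6444 -0.7993  0.2109]
[0.4339 0.1394 0.0444] [-0.1811  0.5731  0.3224]
[0.4339 0.1394 0.0444] [-0.6518  0.3096  0.3525]
[0.434  0.1394 0.0444] [ 0.1226  0.5844 -0.199 ]
```

View pics/w3.png

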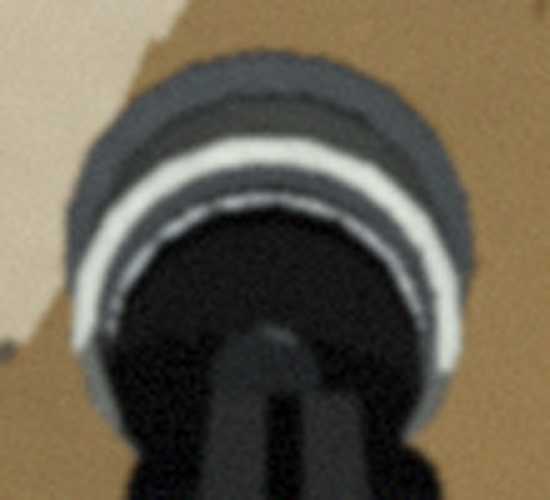

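The near head is still free: white line clear of the rim and the finger ends just over the dot. I'll continue 1 mm at a time.

```bash
python3 -m creep '0 0 0 0 0 0.1 0; 0 0 0 0 0 0.1 0'; python3 -m creep '0 0 0 0 0 0.1 0; 0 0 0 0 0 0.1 0;0 0 0 0 0 0.1 0'
```

```text
t: 5.0
tcp_pos: [0.4338, 0.1394, 0.0433]
ee_rot: [[0.922, 0.388, -0.0], [0.388, -0.922, -0.0], [-0.0, 0.0, -1.0]]
contact_force: [0.1, -0.5, -0.1]
finger_gap: -0.0002
gripper_force: 0.0
t: 5.3
tcp_pos: [0.4339, 0.1394, 0.0423]
ee_rot: [[0.922, 0.388, -0.0], [0.388, -0.922, -0.0], [-0.0, 0.0, -1.0]]
contact_force: [0.2, 0.4, -0.4]
finger_gap: -0.0002
gripper_force: 0.0
```

```bash
python3 -m creep '0 0 0 0 0 0.1 0; 0 0 0 0 0 0.1 0'; python3 -m creep '0 0 0 0 0 0.1 0; 0 0 0 0 0 0.1 0;0 0 0 0 0 0.1 0'
```

```text
t: 5.5
tcp_pos: [0.4338, 0.1394, 0.0413]
ee_rot: [[0.922, 0.388, -0.0], [0.388, -0.922, -0.0], [-0.0, 0.0, -1.0]]
contact_force: [-0.1, -0.0, 0.1]
finger_gap: 0.0001
gripper_force: 0.0
t: 5.8
tcp_pos: [0.4339, 0.1394, 0.0403]
ee_rot: [[0.922, 0.388, -0.0], [0.388, -0.922, -0.0], [-0.0, 0.0, -1.0]]
contact_force: [-0.9, -0.3, -0.2]
finger_gap: 0.0002
gripper_force: 0.0
```

Still no contact at z=0.040, so the table likely sits below 0. I'll triangulate the head dots across the two views.

```bash
python3 - <<'E'
from h import *
w=np.load("w1.npy",allow_pickle=True).item();t=camera_info("top");im=cv2.imread("pics/top0.png")
P=lambda c:np.diag([1,1,1.])@np.array([[c["fx"],0,c["cx"]],[0,c["fy"],c["cy"]],[0,0,1]])@np.c_[c["R"],c["t"]]
for a,b in(((257.4,146.6),(179.6,213.2)),((436.4,120.4),(233.6,182.9))):
    X=cv2.triangulatePoints(P(w),P(t),np.float64(a),np.float64(b)).ravel();X=X[:3]/X[3];print(X)
    for z in(.02,.03,.04,.05):print(z,ray(w,*a,z)[:2],ray(t,*b,z)[:2])
    
c=camera_info("wrist");s=sense();snapshot("wrist")
im=np.array(snapshot("wrist"))[:,:,::-1].copy()
cv2.imwrite("pics/w4.png",cv2.resize(im[150:270,210:340],None,fx=5,fy=5,interpolation=cv2.INTER_CUBIC))
E
```

```text
[0.4333 0.1401 0.0406]
0.02 [0.4296 0.1416] [0.4351 0.1445]
0.03 [0.4307 0.1414] [0.4346 0.1421]
0.04 [0.4318 0.1412] [0.434  0.1398]
0.05 [0.4329 0.1411] [0.4335 0.1374]
[ 0.5243 -0.0114  0.0448]
0.02 [ 0.5293 -0.0224] [ 0.5269 -0.0084]
0.03 [ 0.5276 -0.0179] [ 0.5257 -0.0097]
0.04 [ 0.5259 -0.0135] [ 0.5245 -0.0109]
0.05 [ 0.5241 -0.009 ] [ 0.5232 -0.0121]
```

View pics/w4.png

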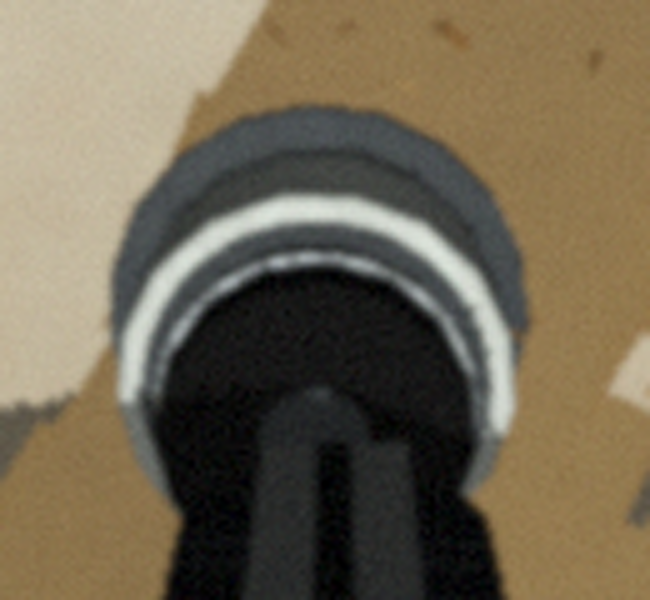

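The head is still uncompressed at z=0.040 and triangulation puts its top near 0.041. I'll keep creeping down until force appears.

```bash
python3 -m creep '0 0 0 0 0 0.1 0; 0 0 0 0 0 0.1 0;0 0 0 0 0 0.1 0' | grep -E 'tcp|contact'; python3 -m creep '0 0 0 0 0 0.1 0; 0 0 0 0 0 0.1 0;0 0 0 0 0 0.1 0'| grep -E 'tcp|contact'
```

```text
tcp_pos: [0.4339, 0.1394, 0.0394]
contact_force: [-1.0, 0.3, 0.3]
tcp_pos: [0.4339, 0.1394, 0.0384]
contact_force: [0.5, -0.6, -0.3]
```

```bash
python3 -m creep '0 0 0 0 0 0.1 0; 0 0 0 0 0 0.1 0;0 0 0 0 0 0.1 0' | grep -E 'tcp|contact'; python3 -m creep '0 0 0 0 0 0.1 0; 0 0 0 0 0 0.1 0;0 0 0 0 0 0.1 0'| grep -E 'tcp|contact'
```

```text
tcp_pos: [0.4339, 0.1394, 0.0374]
contact_force: [-0.2, 0.6, -0.7]
tcp_pos: [0.4339, 0.1394, 0.0364]
contact_force: [0.3, -0.1, -0.3]
```

```bash
python3 -m creep '0 0 0 0 0 0.1 0; 0 0 0 0 0 0.1 0;0 0 0 0 0 0.1 0' | grep -E 'tcp|contact'; python3 -m creep '0 0 0 0 0 0.1 0; 0 0 0 0 0 0.1 0;0 0 0 0 0 0.1 0'| grep -E 'tcp|contact'
python3 - <<'E'
from h import *
im=np.array(snapshot("wrist")).astype(int);cv2.imwrite("pics/w5.png",im[:,:,::-1].astype(np.uint8));print(im[150:250,275].max(1))
E
```

```text
tcp_pos: [0.4339, 0.1394, 0.0353]
contact_force: [-0.2, -0.6, -0.3]
tcp_pos: [0.4339, 0.1394, 0.0344]
contact_force: [-0.2, 0.6, 0.2]
[145 146 147 147 148 148 147 143 143 143 144 149 148 146 143 148 147 146
 148 146 145 134 107  79  76  87  84  86  84  84  83  67  53  57  66  72
  67  71  69  65  78 133 187 218 221 210 174 114  83  73  71  56  49  76
 102  78  30   5   5  15  17  21  21  26  22  25  24  22  21  20  27  26
  23  22  21  24  20  17  25  23  14  25  27  39  35  35  41  35  28  12
  12  12  11  11   8   7   8   0  13   7]
```

Rim (row 193) and line (row 204) keep their spacing, so the head really is free. I'll continue down.

```bash
python3 -m creep '0 0 0 0 0 0.1 0; 0 0 0 0 0 0.1 0;0 0 0 0 0 0.1 0' | grep -E 'tcp|contact'; python3 -m creep '0 0 0 0 0 0.1 0; 0 0 0 0 0 0.1 0;0 0 0 0 0 0.1 0'| grep -E 'tcp|contact'
python3 - <<'E'
from h import *
im=np.array(snapshot("wrist")).astype(int);cv2.imwrite("pics/w6.png",cv2.resize(im[150:300,190:360,::-1].astype(np.uint8),None,fx=4,fy=4,interpolation=cv2.INTER_CUBIC));print(im[165:250,275].max(1))
E
```

```text
tcp_pos: [0.4339, 0.1394, 0.0333]
contact_force: [-0.4, 0.2, 0.5]
tcp_pos: [0.4339, 0.1394, 0.0323]
contact_force: [-0.4, 0.1, -0.3]
[140 148 146 148 146 149 144 130  92  72  84  89  87  88  87  84  81  58
  53  59  67  69  75  70  71  66  89 142 195 218 222 206 164 107  78  78
  72  53  49  77 105  76  27   2  13  15  26  22  25  26  26  25  29  22
  25  18  24  21  26  24  27  27  26  21  21  27  23  16  27  38  37  33
  34  25  15   8   6  17   7  12  16   3  12  15  14]
```

View pics/w6.png

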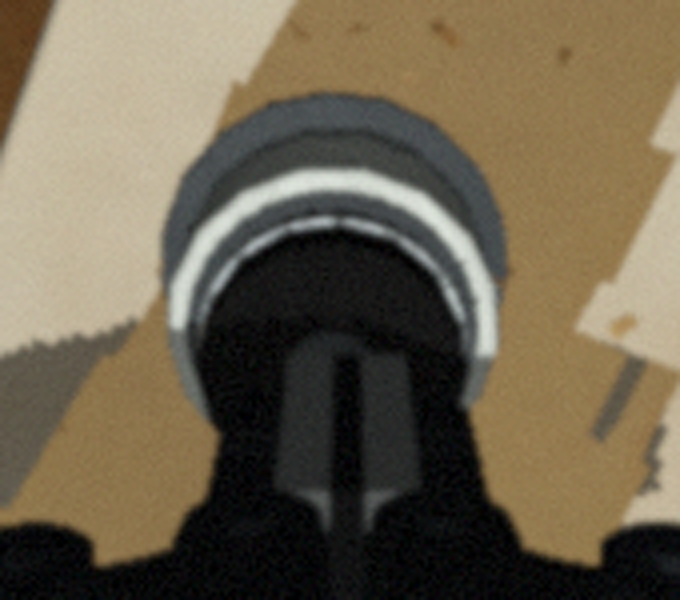

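The head (line and rim still apart) is still free, with the finger ends (near (345,350) in the crop) visually just above its dot. I'll creep further.

```bash
for i in 1 2 3; do :; done; python3 -m creep '0 0 0 0 0 0.1 0; 0 0 0 0 0 0.1 0;0 0 0 0 0 0.1 0' | grep -E 'tcp|contact'; python3 -m creep '0 0 0 0 0 0.1 0; 0 0 0 0 0 0.1 0;0 0 0 0 0 0.1 0'| grep -E 'tcp|contact'
```

```text
tcp_pos: [0.4339, 0.1394, 0.0313]
contact_force: [-0.9, 1.0, 0.4]
tcp_pos: [0.4339, 0.1394, 0.0303]
contact_force: [0.3, -0.0, -0.0]
```

```bash
python3 -m creep '0 0 0 0 0 0.1 0; 0 0 0 0 0 0.1 0;0 0 0 0 0 0.1 0' | grep -E 'tcp|contact'; python3 -m creep '0 0 0 0 0 0.1 0; 0 0 0 0 0 0.1 0;0 0 0 0 0 0.1 0'| grep -E 'tcp|contact'
```

```text
tcp_pos: [0.4339, 0.1394, 0.0294]
contact_force: [-0.1, -0.4, -1.1]
tcp_pos: [0.4339, 0.1394, 0.0284]
contact_force: [-0.6, 0.0, 0.1]
```

```bash
python3 -m creep '0 0 0 0 0 0.1 0; 0 0 0 0 0 0.1 0' | grep -E 't:|tcp|contact'; python3 -m creep '0 0 0 0 0 0.1 0; 0 0 0 0 0 0.1 0'| grep -E 'tcp|contact'
```

```text
t: 9.8
tcp_pos: [0.4339, 0.1394, 0.0273]
ee_rot: [[0.922, 0.388, -0.0], [0.388, -0.922, -0.0], [-0.0, 0.0, -1.0]]
contact_force: [0.3, -0.4, 0.9]
tcp_pos: [0.4338, 0.1394, 0.0263]
contact_force: [-0.9, 0.7, -0.5]
```

```bash
python3 -m creep '0 0 0 0 0 0.1 0; 0 0 0 0 0 0.1 0' | grep -E 'tcp|contact'; python3 -m creep '0 0 0 0 0 0.1 0; 0 0 0 0 0 0.1 0'| grep -E 'tcp|contact'
python3 - <<'E'
from h import *
im=np.array(snapshot("wrist")).astype(int);cv2.imwrite("pics/w7.png",cv2.resize(im[150:300,190:360,::-1].astype(np.uint8),None,fx=4,fy=4,interpolation=cv2.INTER_CUBIC));print(im[165:250,275].max(1))
E
```

```text
tcp_pos: [0.4338, 0.1394, 0.0253]
contact_force: [1.0, -0.7, -0.5]
tcp_pos: [0.4339, 0.1394, 0.0243]
contact_force: [-0.6, -0.3, -0.3]
[149 151 142 150 147 150 145 149 148 133  90  75  82  85  81  88  86  85
  81  73  61  50  63  72  69  70  75  71  69  74 120 174 210 220 223 206
 158  95  76  75  72  54  50 100 139 105  42  13  11  11  12  16  26  22
  29  18  19  23  28  24  26  25  25  20  24  21  23  19  15  13  17  15
  11  13  12   9  12  11   7   9   8   7   5  14  15]
```

```bash
python3 -m creep '0 0 0 0 0 0.1 0; 0 0 0 0 0 0.2 0;0 0 0 0 0 0.2 0' | grep -E 'tcp|contact'
```

```text
tcp_pos: [0.4338, 0.1394, 0.0222]
contact_force: [-0.7, -0.1, -0.3]
```

```bash
python3 -m creep '0 0 0 0 0 0.1 0; 0 0 0 0 0 0.2 0;0 0 0 0 0 0.2 0' | grep -E 'tcp|contact'
```

```text
tcp_pos: [0.4338, 0.1394, 0.0202]
contact_force: [0.2, 0.1, -0.4]
```

```bash
python3 - <<'E'
from h import *
a=cv2.imread("pics/w2.png");im=np.array(snapshot("wrist"))[:,:,::-1].copy()
cv2.imwrite("pics/w8.png",im)
g=im[185:330].max(2);np.set_printoptions(linewidth=250)
print(im[185:260,275].max(1));print(im[225:300:3,255:300:2].max(2))
E
```

```text
[ 76  64  44  61  68  66  75  73  71  71  69  79 133 191 217 219 218 206 148  90  79  80  75  50  40  86 114  92  42  11  14   3   7  20  20  24  25  27  20  24  21  26  23  22  22  27  26  25  17  17  14  17  14  12  12  10  19   7  14   2   3  12
   9  14   7   4  17  12   5  12   4  14   0   4  13]
[[21 24 21 27 24 25 22 26 21 25 21 27 23 22 25 23 30 20 20 19  8 14 51]
 [23 21 27 25 23 19 27 20 18 17 22 20 21 23 23 26 25 28 23 17 23 19  6]
 [26 23 20 20 21 19 20 23 24 20 26 28 18 23 23 27 27 25 26 22 25 27 26]
 [22 11  8 21  3  9 15 15 20 16 17 17 15 21 18 22 27 28 24 24 26 22 16]
 [ 9  7 12 13 15 16 10 19 17 14 14  2  9 15 19 21 18 16 25 22 22 27 18]
 [11 14 12 21 41 39 43 44 47 27 10  2 17 39 45 42 42 48 32  8  5  3 24]
 [ 5 14  6 28 45 45 41 37 38 22 14  9 17 42 44 49 43 41 34 16  6 16  4]
 [17 21 11 27 44 46 43 41 44 24 12 15 14 40 43 49 40 43 41 15 13 13 11]
 [19 11 14 37 44 46 45 49 40 29  7  5 17 40 46 44 47 42 40 14 14 13  8]
 [16 16 15 41 41 43 44 45 39 25 12 10 18 37 44 39 45 43 43 23 10 12  5]
 [ 3 13 15 37 43 41 46 45 42 22  4  4  7 41 42 44 47 41 46 25  3 10 12]
 [23 
[... 303 characters left out ...]
43 47 37 12 11  1 13 32 42 42 44 43 45 41 17  7 12]
 [ 9  4 18 19 39 60 75 83 72 34 15 19 21 54 82 76 70 44 25 12  6 13  3]
 [ 6 13  9  8  9 18 28 67 74 35 19 22 23 61 79 41 15  9 15 12  0 11 12]
 [12 11 14 13  9 10  9 31 65 32 21 21 21 51 36 13 12 13 10  9 11  7 14]
 [14 11  8  3 13  9 16 10 39 27 19 20 23 40 22  2 13 10 13 15  9 15 18]
 [14  8 10  2 11 11  6 12 13 22 23 26 19 14 15 11  8  9  2 11 18 13  9]
 [ 0 10 12  9  9  6 13 18 18 25 19 18 25 18 14 11  9  7 11 15  8  2  7]
 [10  6 11  3 13  5 12  7 16 22 17 18 19 15 12  9 15 10  9 12  0  8  8]
 [ 4  2 17 15  7  0 10 14 13 21 19 22 25  8 10 16  7 16  5 15 13 18  0]
 [12  9 19 13 13 10 13 12  5 14 14 25 18 18 12  8 16  8 11  6  5  8  1]]
```

The shadow of the fingers on the head is at row 233 and the finger ends at row 239. The gap is closing but isn't shut, so the tips sit well above the nominal TCP. I'll go on with small steps.

```bash
python3 -m creep '0 0 0 0 0 0.1 0; 0 0 0 0 0 0.2 0;0 0 0 0 0 0.2 0' | grep -E 'tcp|contact'
```

```text
tcp_pos: [0.4338, 0.1394, 0.0183]
contact_force: [-0.4, -0.6, -0.2]
```

```bash
python3 -m creep '0 0 0 0 0 0.1 0; 0 0 0 0 0 0.2 0;0 0 0 0 0 0.2 0' | grep -E 'tcp|contact'
```

```text
tcp_pos: [0.4339, 0.1394, 0.0165]
contact_force: [-1.4, 0.3, 4.7]
```

```bash
python3 -m creep '0 0 0 0 0 0.1 0; 0 0 0 0 0 0.2 0;0 0 0 0 0 0.2 0' | grep -E 'tcp|contact'
```

```text
tcp_pos: [0.4339, 0.1394, 0.0147]
contact_force: [-2.3, -1.6, 7.1]
```

```bash
python3 - <<'E'
from h import *
im=np.array(snapshot("wrist"))[:,:,::-1].copy();cv2.imwrite("pics/w9.png",cv2.resize(im[150:300,190:360],None,fx=4,fy=4,interpolation=cv2.INTER_CUBIC))
np.set_printoptions(linewidth=250);print(im[165:260,270].max(1)); s=sense();print(s)
E
```

```text
[146 147 146 149 147 146 150 148 149 150 147 147 129  85  77  82  85  83  85  86  84  84  81  69  55  58  70  73  72  74  75  65  67  69  74 134 194 221 223 223 206 146  88  78  76  80 105 155 168 121  48  13  15  15  12  24  23  24  23  24  23  24
  18  20  22  20  21  20  14  13   7  10  11  27  39  46  45  42  44  42  42  44  40  43  47  47  37  43  45  42  44  43  41  38  46]
{'t': 12.05, 'joint_positions': array([ 16.3672,  19.9275, 119.1888,  -0.0079,  40.8786,  83.5263]), 'joint_velocities': array([-0.0004, -0.1425,  0.0329,  0.0946,  0.0538, -0.0038]), 'joint_torque': array([ -0.0136, -31.9029, -14.7566,   0.0042,  -0.6049,   0.0005]), 'tcp_pos': array([0.4339, 0.1394, 0.0147]), 'ee_rot': array([[ 0.9215,  0.3883,  0.0001],
       [ 0.3883, -0.9215, -0.0001],
       [ 0.0001,  0.0001, -1.    ]]), 'contact_force': array([-2.1216, -1.3536,  6.4554]), 'torque': array([-0.1005,  0.2713, -0.0345]), 'gripper_force': 3.4374291077256203, 'finger_gap': -6.236812789616765e-05}
```

Contact at z≈0.018, with about 2 N/mm so far; the line closes on the rim (rows 212 and 203). On to 6 mm depth.

```bash
python3 -m creep '0 0 0 0 0 0.1 0; 0 0 0 0 0 0.14 0;0 0 0 0 0 0.14 0' | grep -E 'tcp|contact'
python3 - <<'E'
from h import *
for n in range(3):
    snapshot("top");s=sense();print(s['tcp_pos'],s['contact_force'],s['gripper_force'])
im=np.array(snapshot("wrist"))[:,:,::-1].copy();print(im[195:225,270].max(1))
E
```

```text
tcp_pos: [0.4339, 0.1394, 0.0135]
contact_force: [-1.3, -1.7, 8.0]
[0.4339 0.1394 0.0136] [-1.5912 -0.6057  9.0835] 4.427928271727524
[0.4339 0.1394 0.0135] [-2.5512 -1.1449  8.6205] 4.4163164028441315
[0.4339 0.1394 0.0136] [-1.5256 -1.3698  9.2377] 4.4105035655661595
[ 68  68  69  71  69  96 157 208 222 221 217 183 127  83  73  81 103 155
 171 126  46  14  12  10  17  17  20  26  24  23]
```

```bash
python3 -m creep '0 0 0 0 0 0.08 0; 0 0 0 0 0 0.16 0;0 0 0 0 0 0.16 0;0 0 0 0 0 0.16 0;0 0 0 0 0 0.16 0;0 0 0 0 0 0.16 0' | grep -E 'tcp|contact'
python3 - <<'E'
from h import *
for n in range(4):
    snapshot("top");s=sense();print(s['tcp_pos'],s['contact_force'],s['gripper_force'])
im=np.array(snapshot("wrist"))[:,:,::-1].copy();print(im[195:225,270].max(1));cv2.imwrite("pics/w10.png",cv2.resize(im[150:300,190:360],None,fx=4,fy=4,interpolation=cv2.INTER_CUBIC))
E
```

```text
tcp_pos: [0.4339, 0.1394, 0.0122]
contact_force: [-2.0, -0.4, 11.4]
[0.4339 0.1394 0.0122] [-3.3336 -0.3772 10.6047] 5.556442099332344
[0.4339 0.1394 0.0122] [-2.6514 -1.3568 11.6084] 5.555945471787709
[0.434  0.1394 0.0122] [-3.3625 -2.1886 10.7887] 5.555518786859466
[0.4339 0.1394 0.0122] [-2.6851 -0.4612 12.4321] 5.555100712044805
[ 65  72  68  69  67  75 117 178 215 223 223 211 162 111  84  80  98 149
 172 119  46  15   2   5   6  15  26  25  21  23]
```

View pics/w10.png

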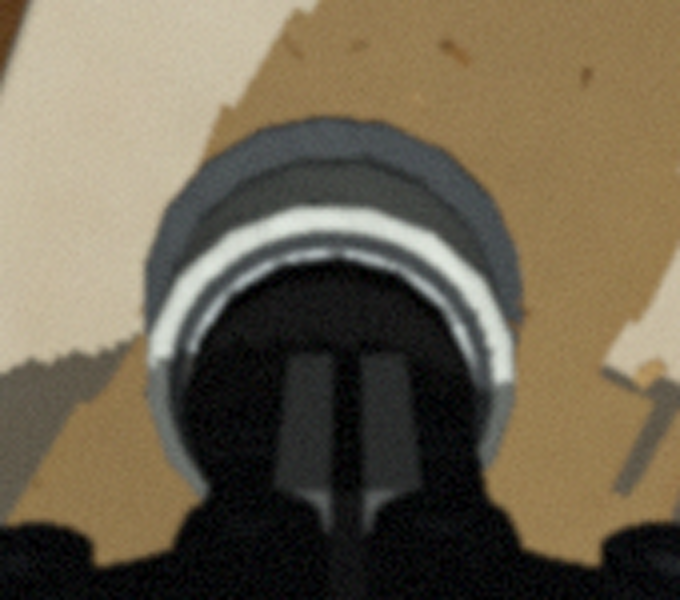

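At about 5.8 mm depth the line is nearly at the rim (rows 204/213) with ~11.4 N, so the near foot is the middle grade. I'll press 0.2 mm more, hold, then release and move over the second foot.

```bash
python3 -m creep '0 0 0 0 0 0.02 0;0 0 0 0 0 0.02 0;0 0 0 0 0 0.02 0;0 0 0 0 0 0.02 0;0 0 0 0 0 0.02 0;0 0 0 0 0 0.02 0;0 0 0 0 0 0.02 0' | grep -E 'tcp|contact'
python3 -m creep '0 0 0 0 0 -1 0;0 0 0 0 0 -4 0;0 0 0 0 0 -8 0;0 0 0 1 5 -8 0;0 0 0 2 10 -8 0;0 0 0 2.5 14 -8 0;0 0 0 2.5 17.4 -8 0; 0 0 0 2.5 17.4 -8 0' | grep tcp
python3 -m creep '0 0 0 0 0 0 0;0 0 0 0 0 0 0;0 0 0 0 0 0 0'
cat >find.py <<'E'
from h import *
def feet():
    s=sense();ci=camera_info("wrist");im=np.array(snapshot("wrist"))[:,:,::-1].copy()
    d=(im.max(2)<42).astype(np.uint8)*255
    d=cv2.morphologyEx(d,cv2.MORPH_OPEN,np.ones((5,5)))
    out=[]
    for c in cv2.findContours(d,0,2)[0]:
        a=cv2.contourArea(c)
        if 500<a<6000:
            e=cv2.fitEllipse(cv2.convexHull(c));out.append((a,np.round(e[0]+e[1],1),ray(ci,*e[0],.041)[:2],ray(ci,*e[0],.05)[:2]))
    return s,im,out
if __name__=="__main__":
    s,im,o=feet();cv2.imwrite(f"pics/f{s['t']:.2f}.png",im);print(s['t'],s['tcp_pos'],s['contact_force'])
    for r in o:print(r)
    h=cv2.HoughCircles(cv2.cvtColor(im,6),3,1,40,param1=150,param2=25,minRadius=12,maxRadius=45);print(h)
E
python3 find.py
```

```text
tcp_pos: [0.4339, 0.1394, 0.012]
contact_force: [-2.5, -0.4, 11.5]
tcp_pos: [0.5265, -0.0146, 0.0909]
t: 15.2
tcp_pos: [0.524, -0.0102, 0.0911]
ee_rot: [[0.921, 0.39, -0.0], [0.39, -0.921, 0.0], [-0.0, -0.0, -1.0]]
contact_force: [0.4, -0.1, 0.7]
finger_gap: -0.0
gripper_force: 0.0
15.2 [ 0.524  -0.0102  0.0911] [ 0.4146 -0.1232  0.717 ]
(1930.5, array([ 37.1, 240.7,  46.4,  54.9]), array([0.4308, 0.1435]), array([0.4369, 0.1383]))
(1822.0, array([274.5, 207.9,  48.9,  49.2]), array([ 0.523 , -0.0089]), array([ 0.5254, -0.008 ]))
(596.5, array([509.7, 203.6,  11.6,  96.4]), array([ 0.592 , -0.1632]), array([ 0.5916, -0.156 ]))
(894.5, array([-352.2, -113.3,  121.9, 1787.7]), array([0.559 , 0.3939]), array([0.56  , 0.3787]))
(516.5, array([242.7,  60.1,  34.4,  52.3]), array([0.606 , 0.0483]), array([0.6051, 0.047 ]))
(5220.5, array([467.9,  15.5,  53.6, 188.3]), array([ 0.6845, -0.0711]), array([ 0.6804, -0.0677]))
(2478.0, array([234. ,  19.8,  57.5,  66. ]), array([0.6256, 0.0618]), array([0.6239, 0.0599]))
[[[274.5 195.5  36.4]
  [237.5  28.5  35.5]
  [ 37.5 234.5  29.9]]]
```

Second head is under the tool, at about (0.523,-0.009). Descending to just above contact, then stepping.

```bash
python3 -m creep '0 0 0 0 -0.1 2.5 0;0 0 0 0 -0.1 5 0;0 0 0 0 -0.1 6.5 0;0 0 0 0 -0.1 6.9 0;0 0 0 0 -0.1 6.9 0;0 0 0 0 -0.1 6.9 0;0 0 0 0 -0.1 6.9 0' | grep -E 'tcp|contact'
python3 -m creep '0 0 0 0 0 0.1 0;0 0 0 0 0 0.2 0;0 0 0 0 0 0.2 0;0 0 0 0 0 0.2 0' | grep -E 'tcp|contact'
python3 -m creep '0 0 0 0 0 0.1 0;0 0 0 0 0 0.2 0;0 0 0 0 0 0.2 0;0 0 0 0 0 0.2 0' | grep -E 'tcp|contact'
```

```text
tcp_pos: [0.5249, -0.0102, 0.0232]
contact_force: [0.1, 0.7, -0.6]
tcp_pos: [0.5241, -0.0103, 0.0202]
contact_force: [-0.6, -1.2, -0.4]
tcp_pos: [0.5241, -0.0103, 0.0182]
contact_force: [0.1, -0.3, 0.4]
```

```bash
python3 -m creep '0 0 0 0 0 0.1 0;0 0 0 0 0 0.2 0;0 0 0 0 0 0.2 0;0 0 0 0 0 0.2 0' | grep -E 'tcp|contact'
python3 -m creep '0 0 0 0 0 0.1 0;0 0 0 0 0 0.1 0;0 0 0 0 0 0.1 0;0 0 0 0 0 0.1 0' | grep -E 'tcp|contact'
cat >f.py <<'E'
from h import *
a=[]
for n in range(4):
    snapshot("top");s=sense();a.append(np.r_[s['tcp_pos'],s['contact_force'],s['gripper_force']])
print(s['t'],np.mean(a,0))
im=np.array(snapshot("wrist"))[:,:,::-1].copy();print(im[190:230,270].max(1))
E
python3 f.py
```

```text
tcp_pos: [0.5242, -0.0103, 0.0163]
contact_force: [-0.3, -1.0, 1.7]
tcp_pos: [0.5242, -0.0103, 0.0153]
contact_force: [-0.4, -0.2, 3.0]
17.75 [ 0.5242 -0.0103  0.0153 -0.5943 -0.2125  2.5075  1.5203]
[ 49  54  51  56  50  57  53  58  73 123 165 178 182 176 146 104  66  56
  55  56  74  97  88  49  11   6   5   3   9  12  19  20  14  21  17  13
  20  19  19  20]
```

Slope is about 1 N/mm with onset at 0.0178: a soft foot. Going to 6 mm and holding.

```bash
python3 -m creep '0 0 0 0 0 0.1 0;0 0 0 0 0 0.2 0;0 0 0 0 0 0.2 0;0 0 0 0 0 0.2 0' | grep -E 'tcp|contact'
python3 -m creep '0 0 0 0 0 0.1 0;0 0 0 0 0 0.15 0;0 0 0 0 0 0.15 0;0 0 0 0 0 0.15 0;0 0 0 0 0 0.15 0;0 0 0 0 0 0.15 0;0 0 0 0 0 0.15 0;0 0 0 0 0 0.15 0' | grep -E 'tcp|contact'
python3 f.py
```

```text
tcp_pos: [0.5242, -0.0103, 0.0133]
contact_force: [-1.5, -0.0, 4.5]
tcp_pos: [0.5242, -0.0103, 0.0119]
contact_force: [-1.2, -0.7, 6.0]
19.2 [ 0.5242 -0.0103  0.012  -1.4632 -0.394   5.7597  2.999 ]
[ 45  51  49  49  54  56  54  49  55  56  85 134 172 182 186 171 135  89
  60  56  62  52  41  18   6   8  11   2  12  11  20  18  22  18  25  19
  16  16  20  24]
```

5.8 N at 5.8 mm, and the line is at the rim, so the second foot is the softest. Moving to the third.

```bash
python3 -m creep '0 0 0 0 0 0.02 0;0 0 0 0 0 0.02 0;0 0 0 0 0 0.02 0;0 0 0 0 0 -1 0;0 0 0 0 0 -5 0;0 0 0 3 0 -8 0;0 0 0 7.5 -1 -8 0;0 0 0 12 -2.7 -8 0' | grep tcp
python3 -m creep '0 0 0 0 0 0 0;0 0 0 0 0 0 0;0 0 0 0 0 0 0;0 0 0 0 0 0 0' | grep tcp
python3 find.py
```

```text
tcp_pos: [0.6261, 0.0612, 0.0936]
tcp_pos: [0.623, 0.0603, 0.0916]
20.45 [0.623  0.0603 0.0916] [-0.1378 -0.1163  0.265 ]
(717.0, array([ 26.6, 304.7,  23.7,  50.5]), array([0.4729, 0.2107]), array([0.4814, 0.2057]))
(1761.0, array([276.7, 206.4,  48.1,  48.5]), array([0.6236, 0.0605]), array([0.626 , 0.0615]))
(4195.0, array([675.8, 126.1,  38.5, 668.9]), array([ 0.7803, -0.1662]), array([ 0.7764, -0.1561]))
(1717.0, array([395.3,  64.4,  34.9, 115.2]), array([0.7411, 0.0269]), array([0.7387, 0.0293]))
(2857.5, array([360. ,  39.5,  84.6, 104.8]), array([0.7454, 0.0545]), array([0.7428, 0.0558]))
(911.5, array([277.3, -51.4,  36.5, 202. ]), array([0.7704, 0.122 ]), array([0.7669, 0.1205]))
(1814.5, array([ 13.9,  56.6,  21. , 182.2]), array([0.6502, 0.2548]), array([0.6515, 0.248 ]))
[[[276.5 194.5  36.3]]]
```

```bash
python3 -m creep '0 0 0 0 0 2.5 0;0 0 0 0 0 5 0;0 0 0 0 0 6.5 0;0 0 0 0 0 7.2 0;0 0 0 0 0 7.2 0;0 0 0 0 0 7.2 0;0 0 0 0 0 7.2 0;0 0 0 0 0 7.2 0' | grep -E 'tcp|contact'
python3 -m creep '0 0 0 0 0 0.1 0;0 0 0 0 0 0.2 0;0 0 0 0 0 0.2 0;0 0 0 0 0 0.2 0' | grep -E 'tcp|contact'
python3 -m creep '0 0 0 0 0 0.1 0;0 0 0 0 0 0.1 0;0 0 0 0 0 0.1 0;0 0 0 0 0 0.1 0' | grep -E 'tcp|contact'
```

```text
tcp_pos: [0.6248, 0.0612, 0.0206]
contact_force: [-0.1, -0.3, -0.8]
tcp_pos: [0.6244, 0.0612, 0.018]
contact_force: [-1.0, -0.1, 2.0]
tcp_pos: [0.6244, 0.0612, 0.017]
contact_force: [-0.2, 0.7, 5.3]
```

```bash
python3 -m creep '0 0 0 0 0 0.1 0;0 0 0 0 0 0.2 0;0 0 0 0 0 0.2 0;0 0 0 0 0 0.2 0' | grep -E 'tcp|contact'
python3 f.py
```

```text
tcp_pos: [0.6245, 0.0612, 0.0156]
contact_force: [-2.3, 0.2, 8.2]
22.7 [ 0.6245  0.0612  0.0156 -1.7451 -0.1766  8.233   4.2355]
[ 63  70  70  71  73  65  76  69  79 115 176 209 222 227 230 213 161 106
  86  83  83  81 116 155 129  71  27   4   0  13  18  21  21  26  19  24
  26  21  23  24]
```

```bash
python3 -m creep '0 0 0 0 0 0.1 0;0 0 0 0 0 0.2 0;0 0 0 0 0 0.25 0;0 0 0 0 0 0.25 0;0 0 0 0 0 0.25 0' | grep -E 'tcp|contact'
python3 f.py
```

```text
tcp_pos: [0.6245, 0.0612, 0.0139]
contact_force: [-3.4, -0.7, 12.3]
23.45 [ 0.6245  0.0612  0.0139 -3.1186  0.3908 12.5822  6.3952]
[ 60  64  70  65  72  66  73  74  74  78 118 177 212 225 227 227 208 148
  97  81  80  88 113 146 120  60  24   4  12  11  12  23  21  22  20  21
  23  28  22  24]
```

```bash
python3 -m creep '0 0 0 0 0 0.1 0;0 0 0 0 0 0.2 0;0 0 0 0 0 0.24 0;0 0 0 0 0 0.24 0;0 0 0 0 0 0.24 0' | grep -E 'tcp|contact'
python3 f.py
```

```text
tcp_pos: [0.6245, 0.0612, 0.0122]
contact_force: [-4.0, 0.1, 17.5]
24.2 [ 0.6245  0.0612  0.0123 -4.5924 -0.4507 17.0033  8.4746]
[ 58  58  66  74  67  70  72  71  66  72  84 125 185 217 228 228 226 209
 151 102  84  86 116 148 118  63  23   0  10  10   3  25  27  24  27  22
  23  26  25  23]
```

~17 N at 5.8 mm: the third foot is the stiffest. Next I'll hold briefly, rise and open over it, and get the tray centres meanwhile.

```bash
python3 -m creep '0 0 0 0 0 0.03 0;0 0 0 0 0 0.03 0;0 0 0 0 0 0.03 0;0 0 0 0 0 0.03 0;0 0 0 0 0 -1 0.5;0 0 0 0 0 -4 1;0 0 0 0 0 -6 1;0 0 0 0 0 -6 1' 40 | grep -E 'tcp|gap'
python3 -m creep '0 0 0 0 0 0 1;0 0 0 0 0 0 1;0 0 0 0 0 0 1;0 0 0 0 0 0 1' | grep -E 'tcp|gap'
python3 - <<'E'
from h import *
im=cv2.imread("pics/top0.png");ci=camera_info("top");hsv=cv2.cvtColor(im,cv2.COLOR_BGR2HSV)
print(hsv[163,319],hsv[217,327])
for p in((319,163),(327,217)):
    h=hsv[p[1],p[0]].astype(int);m=(((abs((hsv[...,0].astype(int)-h[0]+90)%180-90)<10)&(hsv[...,1]>110))*255).astype(np.uint8)
    m[:,:285]=0;m[:,365:]=0;m[250:]=0;m[:135]=0
    c=max(cv2.findContours(m,0,2)[0],key=cv2.contourArea);r=cv2.minAreaRect(c);print(r,ray(ci,*r[0],.008),ray(ci,*r[0],0))
E
python3 find.py | head -3
```

```text
tcp_pos: [0.6261, 0.0613, 0.0722]
finger_gap: 0.0579
tcp_pos: [0.6237, 0.0611, 0.0687]
finger_gap: 0.0854
[ 68 116  88] [  2 204 134]
((318.88568115234375, 162.9295196533203), (41.610225677490234, 41.51028060913086), 1.9091522693634033) [ 0.5935 -0.2556  0.008 ] [ 0.5948 -0.2561  0.    ]
((325.7767333984375, 216.56756591796875), (43.141544342041016, 43.531375885009766), 4.969740867614746) [ 0.4361 -0.2786  0.008 ] [ 0.4366 -0.2792  0.    ]
25.45 [0.6237 0.0611 0.0687] [-0.2441  0.135   0.0235]
(2220.5, array([277.7, 217.4,  53.9,  54.7]), array([0.6236, 0.0604]), array([0.6262, 0.0615]))
(1631.0, array([542.3, 205. ,  38.9,  92.3]), array([ 0.6979, -0.094 ]), array([ 0.6973, -0.0859]))
```

Trays: green at about (0.594,-0.256), red at (0.436,-0.279). Now descending round the cup with the fingers open, watching the force.

```bash
python3 -m creep '0 0 0 0 0 3 1;0 0 0 0 0 6 1;0 0 0 0 0 7.5 1;0 0 0 0 0 8 1;0 0 0 0 0 8 1;0 0 0 0 0 8 1' | grep -E 'tcp|contact'
python3 -m creep '0 0 0 0 0 0.4 1;0 0 0 0 0 0.8 1;0 0 0 0 0 0.8 1;0 0 0 0 0 0.8 1' | grep -E 'tcp|contact'
```

```text
tcp_pos: [0.6251, 0.0612, -0.0093]
contact_force: [0.0, 0.4, 0.6]
tcp_pos: [0.6242, 0.0611, -0.0182]
contact_force: [0.5, -0.4, -0.3]
```

```bash
python3 -m creep '0 0 0 0 0 0.4 1;0 0 0 0 0 0.4 1;0 0 0 0 0 0.4 1' | grep -E 'tcp|contact'
python3 -m creep '0 0 0 0 0 0.3 1;0 0 0 0 0 0.3 1;0 0 0 0 0 0.3 1' | grep -E 'tcp|contact'
```

```text
tcp_pos: [0.6241, 0.0612, -0.0223]
contact_force: [0.3, 1.1, -0.2]
tcp_pos: [0.6242, 0.0611, -0.0253]
contact_force: [-0.8, 0.2, 0.4]
```

```bash
python3 -m creep '0 0 0 0 0 0 0.4;0 0 0 0 0 0 0.4;0 0 0 0 0 0 0.4;0 0 0 0 0 0 0.4;0 0 0 0 0 0 0.4;0 0 0 0 0 0 0.4' 40
```

```text
t: 27.7
tcp_pos: [0.6245, 0.0612, -0.0248]
ee_rot: [[0.922, 0.388, 0.001], [0.388, -0.922, -0.0], [0.001, 0.0, -1.0]]
contact_force: [-1.1, -0.6, 3.4]
finger_gap: 0.0467
gripper_force: 41.7
```

Gap 46.7 mm, so it's on the cup. Test lift.

```bash
python3 -m creep '0 0 0 0 0 -0.3 0.3;0 0 0 0 0 -1 0.3;0 0 0 0 0 -3 0.3;0 0 0 0 0 -6 0.3;0 0 0 0 0 -9 0.3;0 0 0 0 0 -10.5 0.3;0 0 0 0 0 -10.5 0.3;0 0 0 0 0 -10.5 0.3' 60
```

```text
t: 28.5
tcp_pos: [0.6235, 0.0611, 0.0792]
ee_rot: [[0.922, 0.388, -0.001], [0.388, -0.922, -0.0], [-0.001, -0.0, -1.0]]
contact_force: [0.6, -0.5, -2.3]
finger_gap: 0.0464
gripper_force: 61.9
```

```bash
python3 -m creep '0 0 0 -1 2 0 0.3;0 0 0 -3 5.5 0 0.3;0 0 0 -5 9.5 0 0.3;0 0 0 -7.2 13.5 0 0.3;0 0 0 -9.5 17.5 0 0.3;0 0 0 -11.6 21.5 0 0.3;0 0 0 -13.5 25 0 0.3; 0 0 0 -15.1 28 0 0.3'|grep tcp
python3 -m creep '0 0 0 0 0 0 0.3;0 0 0 0 0 0 0.3;0 0 0 0 0 0 0.3;0 0 0 0 0 0 0.3;0 0 0 0 0 0 0.3'
python3 - <<'E'
from h import *
s=sense();ci=camera_info("wrist");im=np.array(snapshot("wrist"))[:,:,::-1].copy();cv2.imwrite("pics/g1.png",im)
hsv=cv2.cvtColor(im,cv2.COLOR_BGR2HSV);m=cv2.inRange(hsv,(55,90,30),(85,255,255))
c=max(cv2.findContours(m,0,2)[0],key=cv2.contourArea);p=cv2.approxPolyDP(c,8,True).reshape(-1,2);print(cv2.boundingRect(c))
for q in p:print(q,ray(ci,*q,.012)[:2])
E
```

```text
tcp_pos: [0.592, -0.2573, 0.0776]
t: 29.8
tcp_pos: [0.5939, -0.2543, 0.0796]
ee_rot: [[0.921, 0.39, -0.0], [0.39, -0.921, 0.0], [-0.0, -0.0, -1.0]]
contact_force: [0.0, 0.5, -2.4]
finger_gap: 0.0464
gripper_force: 62.3
(176, 93, 208, 159)
[233  93] [ 0.655  -0.1947]
[176 238] [ 0.5345 -0.1922]
[202 251] [ 0.532  -0.2151]
[242 203] [ 0.5821 -0.2302]
[278 192] [ 0.601  -0.2524]
[307 200] [ 0.6039 -0.2755]
[342 239] [ 0.5855 -0.3146]
[383 162] [ 0.653  -0.3158]
```

Wrist view puts the green tray's centre at (0.594,-0.2545), right under the foot. Lowering.

```bash
python3 -m creep '0 0 0 0 0 3 0.3;0 0 0 0 0 6 0.3;0 0 0 0 0 8.5 0.3;0 0 0 0 0 9.4 0.3;0 0 0 0 0 9.6 0.3;0 0 0 0 0 9.6 0.3;0 0 0 0 0 9.6 0.3'|grep -E 'tcp|contact'
python3 -m creep '0 0 0 0 0 0.2 0.3;0 0 0 0 0 0.3 0.3;0 0 0 0 0 0.3 0.3;0 0 0 0 0 0.3 0.3'|grep -E 'tcp|contact'
```

```text
tcp_pos: [0.595, -0.2559, -0.0146]
contact_force: [-0.4, 0.3, -2.1]
tcp_pos: [0.5938, -0.2555, -0.019]
contact_force: [-0.5, 0.2, -2.2]
```

```bash
python3 -m creep '0 0 0 0 0 0.1 0.3;0 0 0 0 0 0.1 0.3;0 0 0 0 0 0.1 0.3'|grep -E 'tcp|contact'
python3 -m creep '0 0 0 0 0 0.1 0.3;0 0 0 0 0 0.1 0.3;0 0 0 0 0 0.1 0.3'|grep -E 'tcp|contact'
```

```text
tcp_pos: [0.5938, -0.2555, -0.0202]
contact_force: [-0.6, 0.3, -2.3]
tcp_pos: [0.594, -0.2556, -0.0207]
contact_force: [-1.2, 0.2, 1.2]
```

Seated. Releasing and rising.

```bash
python3 -m creep '0 0 0 0 0 0 0.6;0 0 0 0 0 0 0.75;0 0 0 0 0 0 0.85;0 0 0 0 0 0 0.85'|grep -E 'contact|gap'
python3 -m creep '0 0 0 0 0 -2 0.85;0 0 0 0 0 -5 0.85;0 0 0 0 0 -9 0.9;0 0 0 0 0 -12 1;0 0 0 0 0 -12 1; 0 0 0 0 0 -12 1'|grep -E 't:|tcp|gap'
python3 find.py
```

```text
contact_force: [-0.6, 0.0, -0.5]
finger_gap: 0.0726
t: 32.55
tcp_pos: [0.5939, -0.2556, 0.0994]
ee_rot: [[0.922, 0.388, 0.001], [0.388, -0.922, -0.001], [0.001, 0.001, -1.0]]
finger_gap: 0.0858
32.55 [ 0.5939 -0.2556  0.0994] [-0.1078  0.7245 -0.063 ]
(1728.0, array([276.1, 207.1,  47.8,  48. ]), array([ 0.5919, -0.2561]), array([ 0.5943, -0.2551]))
(892.5, array([508.7, 212.2,  25.7,  48.8]), array([ 0.6562, -0.4185]), array([ 0.6561, -0.4112]))
(4569.5, array([490.1, 101.6,  83.2, 211.5]), array([ 0.7186, -0.3623]), array([ 0.7161, -0.3572]))
(768.5, array([304.9,  -4.6,  26.5,  94.4]), array([ 0.728 , -0.2185]), array([ 0.7251, -0.219 ]))
(922.0, array([244.2,  -4.8,  30.9, 105.5]), array([ 0.713 , -0.1829]), array([ 0.7107, -0.1848]))
[[[277.5 203.5  27.5]
  [155.5 290.5  31. ]]]
```

The stiff foot stands upright in the green tray's centre. Now for the soft foot.

```bash
python3 -m creep '0 0 0 0.5 -3 0 1;0 0 0 1 -7 0 1;0 0 0 1.5 -11 0 1;0 0 0 2 -15 0 1;0 0 0 2.5 -19 0 1;0 0 0 3.1 -23 0 1;0 0 0 3.1 -25.3 0 1;0 0 0 3.1 -25.3 0 1'|grep tcp
python3 -m creep '0 0 0 0 0 3 1;0 0 0 0 0 3 1;0 0 0 0 0 3 1;0 0 0 0 0 3 1'|grep tcp
python3 find.py|head -4
```

```text
tcp_pos: [0.5215, -0.0079, 0.0971]
tcp_pos: [0.5248, -0.011, 0.0692]
33.8 [ 0.5248 -0.011   0.0692] [ 0.0948 -0.2724 -0.0342]
(1584.5, array([ 12.5, 254.6,  51.2,  61. ]), array([0.4305, 0.1434]), array([0.4373, 0.1377]))
(667.0, array([ 71.1, 242.1,  24.6,  48.7]), array([0.4549, 0.109 ]), array([0.4606, 0.1048]))
(2256.0, array([272.9, 218.1,  54.4,  54.9]), array([ 0.5229, -0.0091]), array([ 0.5256, -0.008 ]))
```

```bash
python3 -m creep '0 0 0 0 -0.2 3 1;0 0 0 0 -0.2 6 1;0 0 0 0 -0.2 8 1;0 0 0 0 -0.2 8.6 1;0 0 0 0 -0.2 8.6 1;0 0 0 0 -0.2 8.6 1' | grep -E 'tcp|contact'
python3 -m creep '0 0 0 0 0 0.4 1;0 0 0 0 0 0.7 1;0 0 0 0 0 0.8 1;0 0 0 0 0 0.8 1' | grep -E 'tcp|contact'
```

```text
tcp_pos: [0.5246, -0.0087, -0.016]
contact_force: [-0.6, -0.1, -0.2]
tcp_pos: [0.5233, -0.0084, -0.0252]
contact_force: [0.5, -0.1, 0.1]
```

```bash
python3 -m creep '0 0 0 0 0 -0.1 0.4;0 0 0 0 0 -0.1 0.4;0 0 0 0 0 -0.1 0.4;0 0 0 0 0 -0.1 0.4;0 0 0 0 0 -0.1 0.4;0 0 0 0 0 -0.1 0.4;0 0 0 0 0 -0.1 0.4' 60 | grep -E 'tcp|contact|gap|grip'
python3 -m creep '0 0 0 0 0 -0.3 0.3;0 0 0 0 0 -1 0.3;0 0 0 0 0 -3 0.3;0 0 0 0 0 -6 0.3;0 0 0 0 0 -9 0.3;0 0 0 0 0 -10.5 0.3;0 0 0 0 0 -10.5 0.3;0 0 0 0 0 -10.5 0.3' 60
```

```text
tcp_pos: [0.5237, -0.0085, -0.0236]
contact_force: [-0.6, -0.3, 5.6]
finger_gap: 0.0464
gripper_force: 61.4
t: 36.35
tcp_pos: [0.5226, -0.0084, 0.0803]
ee_rot: [[0.922, 0.388, -0.001], [0.388, -0.922, -0.0], [-0.001, -0.0, -1.0]]
contact_force: [-0.0, -0.1, -3.4]
finger_gap: 0.0467
gripper_force: 62.2
```

```bash
python3 -m creep '0 0 0 -1.5 2 0 0.3;0 0 0 -4 4.6 0 0.3;0 0 0 -6.5 7.5 0 0.3;0 0 0 -9 10.4 0 0.3;0 0 0 -11.5 13.3 0 0.3;0 0 0 -14 16.3 0 0.3;0 0 0 -16.5 19.2 0 0.3; 0 0 0 -18.5 21.5 0 0.3'|grep tcp
python3 -m creep '0 0 0 0 0 0 0.3;0 0 0 0 0 0 0.3;0 0 0 0 0 0 0.3;0 0 0 0 0 0 0.3;0 0 0 0 0 0 0.3'
python3 - <<'E'
from h import *
s=sense();ci=camera_info("wrist");im=np.array(snapshot("wrist"))[:,:,::-1].copy();cv2.imwrite("pics/r1.png",im)
hsv=cv2.cvtColor(im,cv2.COLOR_BGR2HSV);m=cv2.inRange(hsv,(0,150,40),(10,255,255))|cv2.inRange(hsv,(172,150,40),(180,255,255))
c=max(cv2.findContours(m,0,2)[0],key=cv2.contourArea);p=cv2.approxPolyDP(c,8,True).reshape(-1,2);print(cv2.boundingRect(c))
for q in p:print(q,ray(ci,*q,.012)[:2])
E
```

```text
tcp_pos: [0.4345, -0.2796, 0.079]
t: 37.65
tcp_pos: [0.4366, -0.2775, 0.0807]
ee_rot: [[0.921, 0.39, -0.0], [0.39, -0.921, 0.0], [-0.0, -0.0, -1.0]]
contact_force: [0.0, 0.3, -3.3]
finger_gap: 0.0463
gripper_force: 62.4
(174, 91, 210, 159)
[237  91] [ 0.5    -0.2199]
[174 235] [ 0.3785 -0.213 ]
[205 249] [ 0.3768 -0.2399]
[241 202] [ 0.4249 -0.2523]
[282 191] [ 0.4454 -0.2782]
[314 204] [ 0.4456 -0.3053]
[341 239] [ 0.4276 -0.3374]
[383 166] [ 0.4929 -0.3407]
```

Red tray's centre is (0.436,-0.277), under the foot. Lowering.

```bash
python3 -m creep '0 0 0 0 0 3 0.3;0 0 0 0 0 6 0.3;0 0 0 0 0 8.5 0.3;0 0 0 0 0 9.4 0.3;0 0 0 0 0 9.6 0.3;0 0 0 0 0 9.6 0.3;0 0 0 0 0 9.6 0.3'|grep -E 'tcp|contact'
python3 -m creep '0 0 0 0 0 0.1 0.3;0 0 0 0 0 0.2 0.3;0 0 0 0 0 0.2 0.3;0 0 0 0 0 0.2 0.3'|grep -E 'tcp|contact'
```

```text
tcp_pos: [0.4374, -0.279, -0.0139]
contact_force: [0.4, 1.0, -2.7]
tcp_pos: [0.4364, -0.2785, -0.017]
contact_force: [-0.4, -1.3, -3.5]
```

```bash
python3 -m creep '0 0 0 0 0 0.1 0.3;0 0 0 0 0 0.1 0.3;0 0 0 0 0 0.1 0.3'|grep -E 'tcp|contact'
```

```text
tcp_pos: [0.4363, -0.2784, -0.0182]
contact_force: [0.6, 0.9, -3.1]
```

```bash
python3 -m creep '0 0 0 0 0 0.1 0.3;0 0 0 0 0 0.1 0.3;0 0 0 0 0 0.1 0.3'|grep -E 'tcp|contact'
```

```text
tcp_pos: [0.4363, -0.2784, -0.0192]
contact_force: [-0.2, 0.4, -3.1]
```

```bash
python3 -m creep '0 0 0 0 0 0.05 0.3;0 0 0 0 0 0.05 0.3;0 0 0 0 0 0.05 0.3'|grep -E 'tcp|contact'
```

```text
tcp_pos: [0.4364, -0.2785, -0.0196]
contact_force: [-0.3, -0.4, -2.9]
```

```bash
python3 -m creep '0 0 0 0 0 0.05 0.3;0 0 0 0 0 0.05 0.3;0 0 0 0 0 0.05 0.3'|grep -E 'tcp|contact'
```

```text
tcp_pos: [0.4364, -0.2785, -0.0196]
contact_force: [-1.9, 0.5, 5.3]
```

```bash
python3 -m creep '0 0 0 0 0 0.05 0.3;0 0 0 0 0 0.05 0.3;0 0 0 0 0 0.05 0.3'|grep -E 'tcp|contact'
```

```text
tcp_pos: [0.4364, -0.2785, -0.0197]
contact_force: [-2.2, 0.9, 10.6]
```

Seated. Releasing and rising clear.

```bash
python3 -m creep '0 0 0 0 0 -0.05 0.6;0 0 0 0 0 -0.05 0.75;0 0 0 0 0 -0.05 0.85;0 0 0 0 0 -0.05 0.85'|grep -E 'contact|gap'
python3 -m creep '0 0 0 0 0 -2 0.85;0 0 0 0 0 -5 0.85;0 0 0 0 0 -9 0.9;0 0 0 0 0 -12 1;0 0 0 0 0 -12 1; 0 0 0 0 0 -12 1'|grep -E 't:|tcp|gap'
python3 find.py|head -3
python3 -m creep '0 0 0 0 0 -4 1;0 0 0 -4 0 -8 1;0 0 0 -8 0 -8 1; 0 0 0 -12 0 -8 1;0 0 0 -12 0 -8 1;0 0 0 -12 0 -8 1'|grep -E 't:|tcp'
python3 - <<'E'
from h import *
a=cv2.imread("pics/top0.png");im=np.array(snapshot("top"))[:,:,::-1].copy();cv2.imwrite("pics/top1.png",im);ci=camera_info("top")
d=cv2.absdiff(a,im).max(2)
for n,(u,v,r) in dict(foot1=(182,213,18),jar=(383,176,18),tin=(387,219,18),cork=(320,266,22)).items():print(n,d[v-r:v+r,u-r:u+r].mean(),(d[v-r:v+r,u-r:u+r]>40).sum())
for n,u,v in(("green",319,163),("red",326,217)):
    m=np.zeros(im.shape[:2],np.uint8);m[v-20:v+20,u-20:u+20]=(im[v-20:v+20,u-20:u+20].max(2)<45)*255
    k,l,st,c=cv2.connectedComponentsWithStats(m);i=1+st[1:,4].argmax();print(n,st[i],c[i],ray(ci,*c[i],.05))
E
```

```text
contact_force: [-0.4, -0.6, -0.3]
finger_gap: 0.0727
t: 41.3
tcp_pos: [0.4365, -0.2785, 0.1001]
ee_rot: [[0.922, 0.388, 0.001], [0.388, -0.922, -0.001], [0.001, 0.001, -1.0]]
finger_gap: 0.0853
41.3 [ 0.4365 -0.2785  0.1001] [-0.1213 -0.5636 -0.9641]
(812.5, array([224. , 280.9,  18.1,  77.8]), array([ 0.3615, -0.2645]), array([ 0.3667, -0.2641]))
(1717.0, array([276.2, 206.4,  47.5,  47.9]), array([ 0.4347, -0.2789]), array([ 0.4371, -0.2779]))
t: 41.95
tcp_pos: [0.325, -0.3248, 0.1786]
ee_rot: [[0.922, 0.386, -0.001], [0.386, -0.922, 0.002], [-0.0, -0.002, -1.0]]
foot1 4.121141975308642 0
jar 6.458333333333333 12
tin 8.574845679012345 64
cork 33.92768595041322 703
green [314 155  13  13 113] [320.    160.646] [ 0.593  -0.2562  0.05  ]
red [321 209  13  13 108] [326.9722 215.4074] [ 0.4371 -0.2788  0.05  ]
```

```bash
python3 -c "
from bench import *
print(close_job())"
```

```text
the job is handed in; nothing more can be done
None
```

The job is handed in at about 42 s: I pressed all three feet in order, near to far, to about 5.8 mm, slightly under 6 mm. The stiffest (far, about 17 N) stands in the green tray and the softest (second, about 6 N) in the red. The middling one (near, about 11.5 N) stayed in place. The jar and tin look unmoved; the arm covered the sanding block in the last picture, but nothing touched it that I know of.

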